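# Lay the last butter stick in the butter box and flip the lid shut

### The job

In the open butter box, one stick of butter still stands on its end, so the lid cannot close. With a fingertip, push the stick over so that it lies flat in its own middle lane between the other two sticks; then push the box's wooden lid over until it is fully shut. Only push: nothing is to be lifted or carried. Leave the things around the box alone.

Things in the scene. Friction and masses are not known exactly. Their poses are not given: they have to be found in the camera images.
- butter_box: White stoneware butter box, fixed on the worktop: 132 mm deep (x), 187 mm long (y), rim 48 mm up, walls 6 mm, inner floor 6 mm above the worktop. Origin: centre of its underside, at worktop height. Own x points from its front to its hinge side (away from the robot), y along its length, z up; turned by up to 0.5 rad either way
- lane_mid (a point): Middle of the floor of the box's middle lane, 6 mm above the worktop, axes as the box's. Two ribs along y, 3 mm thick and 20 mm high, part the inside into three lanes, each 38 mm wide and 175 mm long, with centre lines at x = -41, 0 and +41 mm and end walls at y = -87.5 and +87.5 mm
- up_mid (a point): Centre of the wrapped butter stick to lay down, 34 x 120 x 32 mm, 0.11 kg. It starts loose and upright on its small end in the middle lane (centre 66 mm, top 126 mm above the worktop), its outer face 4 to 14 mm from the box's +y end wall, 34 mm wide along the box's x. Own y axis: along its length, up at the start
- up_top (a point): Middle of that stick's upper small end (126 mm above the worktop at the start). Pushed near here towards the box's -y end, the stick turns about its lower edge, passes its balance point after about 16 degrees and falls lengthwise into the lane, where it has room. Lying, its top face is 38 mm above the worktop
- lid (a joint): Angle of the box's dark wooden lid, rad: 0 is shut flat on the rim, 1.57 stands straight up, 2.05 is its stop, leaning back away from the robot. It starts open at 1.6 to 1.95. The hinge is stiff: the lid stays where it is left and does not fall shut; it takes 2 to 4 N near its free edge to turn it
- hinge_line (a point): Middle of the lid's hinge axis: 48 mm above the worktop, at the box's x = +69 mm. The axis runs along the box's y
- lid_edge (a point): Middle of the lid's free edge, on its outer face (top face when shut, 58 mm above the worktop; open, it looks away from the robot). The lid is a board 10 mm thick and 189 mm long along the hinge; the free edge is 135 mm from the hinge axis, and a finger tab 50 mm wide stands out a further 13 mm. The inner face lies in the plane of the hinge axis
- front_mid (a point): Centre of the butter stick (34 x 120 x 32 mm) that already lies in the front lane (x = -41 mm); it stays there
- back_mid (a point): Centre of the butter stick that already lies in the lane next to the hinge (x = +41 mm); it stays there
- pepper_mill: Black pepper mill, 52 mm across and 184 mm high, stands behind the box; bystander. Origin: centre of its underside
- vanilla: Small brown bottle with a black cap, 47 mm across and 118 mm high; bystander. Origin: centre of its underside
- drum: Yellow card drum with a white lid, 75 mm across and 96 mm high; bystander. Origin: centre of its underside
- yolk_bowl: Glass bowl of yolk, 116 mm across and 44 mm high, on the marble slab to the left of the box; bystander. Origin: centre of its underside
Mind the look-alikes: they are no part of the job. Leave any red or yellow look-alike of the part that bears up_mid alone.

How it is judged:
On the way, in this order (a step that is already met when the one before it is completed fails the run):
1. the standing stick lies flat in the middle lane, with the lid still open (angle between up_mid's own y axis and vertical between 1.5 and 1.64 rad and x of up_mid in the frame of butter_box between -0.006 and 0.006 m and z of up_mid in the frame of butter_box between 0.015 and 0.027 m and y of up_mid in the frame of butter_box between -0.033 and 0.033 m and value of joint lid above 1 rad), for 0.3 s.
2. the lid is pushed over and fully shut (value of joint lid below 0.04 rad), for 0.2 s.
At the end, for the whole second after the job is handed in: The lid is shut (angle below 0.04 rad) and the three sticks lie flat and at rest, each in its own lane: level within 0.07 rad, centre within 6 mm of the lane's centre line, within 33 mm of the middle of its length and 15 to 27 mm above the worktop (value of joint lid below 0.04 rad and angle between up_mid's own y axis and vertical between 1.5 and 1.64 rad and x of up_mid in the frame of butter_box between -0.006 and 0.006 m and z of up_mid in the frame of butter_box between 0.015 and 0.027 m and y of up_mid in the frame of butter_box between -0.033 and 0.033 m and angle between front_mid's own y axis and vertical between 1.5 and 1.64 rad and x of front_mid in the frame of butter_box between -0.047 and -0.035 m and z of front_mid in the frame of butter_box between 0.015 and 0.027 m and y of front_mid in the frame of butter_box between -0.033 and 0.033 m and angle between back_mid's own y axis and vertical between 1.5 and 1.64 rad and x of back_mid in the frame of butter_box between 0.035 and 0.047 m and z of back_mid in the frame of butter_box between 0.015 and 0.027 m and y of back_mid in the frame of butter_box between -0.033 and 0.033 m); the robot touches nothing.
It fails at once if the standing stick is lifted (its centre more than 14 mm higher than it stood) (height (world z) of up_mid above 0.08 m).
It fails at once if one of the lying sticks is lifted or tipped up (height (world z) of any of front_mid, back_mid above 0.035 m).
It fails at once if a thing beside the box is moved more than 15 mm or tipped (distance of any of pepper_mill, vanilla, drum, yolk_bowl from where it was at the start of the episode above 0.015 m or angle between any of pepper_mill, vanilla, drum, yolk_bowl's own z axis and vertical above 0.2 rad).
It also fails if it takes over 56 s, if anything falls off the work surface, if the arm or the gripper's body presses on something with over 40 N, if the wrist force passes 120 N, or if a joint passes its speed limit or range.

### The arm

A 6-joint arm with a two-finger parallel gripper is mounted at the origin on a cart in front of the work surface, level with it; the furniture and walls round the work are solid. World frame = base frame: x ahead of the robot, y to its left, z up, the work surface at z = 0. Lengths are in m, angles in rad, forces in N, time in s.
With the tool pointing down it reaches from about 0.375 to 0.975 m from the base axis. Payload 3.8 kg.
Tool frame: the origin (TCP) lies at the very end of the fingers, on their centre line; the grasp point (between the pads) lies tcp_to_grasp behind it (tcp_to_grasp is the distance from the TCP to the grasp point, in m); z points along the fingers, y is the direction in which the jaws open and shut (so a half turn about z gives the same grasp; the last joint's range is limited). The gripper opens to 85 mm and grips with 20 to 120 N. Pads are 22 mm wide; open, the fingers measure 114 mm over their backs; the gripper's body (76 mm by 85 mm) begins 54 mm behind the grasp point. The pads swing forward as they close: fully open they stand 13 mm farther back than shut.
Start: joints at [-1.236, 0.264, 1.604, -0, 1.274, -0.037], TCP at [0.245, -0.629, 0.195] pointing down, gripper open.
Joint ranges: [-2.63, 2.63], [-0.94, 2.18], [0.31, 2.57], [-1.31, 4.45], [0, 2.66], [-2.55, 2.55]. Speed limits (rad/s): [2.57, 2.57, 3.14, 3.14, 3.14, 3.14].

### API

Orientations are given as a unit quaternion [x, y, z, w].
In Python, from rig import get_state, grab_frame, job_done, tcp_to_grasp gives the robot as it stands.
- The arm moves only by the tool servo_tool, never from a script. Its argument "series" is text: rows parted by semicolons, each of 6 numbers parted by spaces: the shift along the tool's x, y, z in m, then the turn, a rotation vector about the tool's x, y, z in rad. A call has 1 to 5 rows; each row shifts and turns the commanded pose from where the row before left it, along the tool's axes as they then stand; what a row does not reach is not made up. A row lasts 1/12 s, in which the tool goes at most 41.7 mm and 7.16 degrees, less where a joint would pass 70% of its speed; a pose out of reach is approached as far as the arm can. A call is refused whole if a number of a shift passes 0.0417 or a number of a turn 0.125, either way. A call with a gripper value outside its range is refused whole. "claw" is the opening in per cent of the stroke, from 0 (shut) to 100 (fully open), set as the call begins (left out, the last holds). The fingers move at their own pace and stop on an object; "grip_force" is the grip in N (left out, the last holds). Time passes only in rows, so rows that do not move let the fingers close. It gives the time, the measured TCP pose, the force and the opening at its end, in the units of the state.
- get_state(): the state, without advancing time (a new reading comes with each control period).
- grab_frame(name): name is "side" or "top"; returns a dict with "frame" (480x640x3 uint8, red, green, blue), "K" (3x3 intrinsics, pixels), "eye" and "attitude" of the camera in the world. Camera axes: x right, y up, looking along -z (the intrinsics and any distortion apply to the point x, -y, -z); pixel columns grow to the right and rows downward; lengths in m; the calibration is good to about 2 mm. A picture is of the moment at which its call begins. There is no depth.
- job_done(): hands the job in, once; it reports no verdict.
The state is a dict: "clock": time; "joint_positions": joint angles; "joint_velocities": joint speeds; "joint_torque": joint torques, N m; "ee_pos": TCP position; "tcp_rot": TCP orientation; "ft_force": force on the tool from outside, world axes, zero at the start; "torque": the same for the moment, N m; "grip_width": finger opening in m.
Only numpy, scipy, OpenCV 4.12 (cv2) and the standard library are available. Lean on these libraries where they do the work, as an engineer would, in place of code of your own. Each camera call takes 0.05 s, during which the arm holds its last target. There are 200 camera calls.

## Working session

There is one attempt and no reset: what is moved stays moved. The work goes in short steps, Python scripts to look and compute and a tool call to move; the robot and the scene stay as the last step left them, time stands still between calls to the robot, and variables do not carry over. Pictures are saved under pics/ and viewed, about 8 in all and at most 12, crops included, and the job is handed in when it is done.

Besides the shell and the picture viewer there is one more tool, called after ">>>" by a JSON object that holds its "op" and its "data". servo_tool: Moves the arm, as the interface text tells. Its arguments: {"type":"object","properties":{"series":{"type":"string"},"claw":{"type":"number"},"grip_force":{"type":"number"}},"required":["series"]}

```bash
mkdir -p pics; ls; python3 - <<'E'
from rig import *
import cv2, json, numpy as np, pickle
s=get_state(); print({k:np.round(v,3).tolist() for k,v in s.items()}, tcp_to_grasp)
for n in("side","top"):
    f=grab_frame(n); pickle.dump(f,open(f"pics/{n}0.pkl","wb")); cv2.imwrite(f"pics/{n}0.png",f["frame"][:,:,::-1])
    print(n,{k:np.round(f[k],4).tolist() for k in f if k!="frame"})
E
```

```text
pics
{'clock': 0.0, 'joint_positions': [-1.236, 0.265, 1.605, 0.0, 1.274, -0.037], 'joint_velocities': [0.001, 0.002, -0.0, -0.0, -0.0, -0.0], 'joint_torque': [0.002, -51.511, -36.731, 0.0, 0.013, -0.0], 'ee_pos': [0.245, -0.628, 0.194], 'tcp_rot': [0.983, 0.185, -0.0, -0.001], 'ft_force': [-0.093, 0.345, -0.525], 'torque': [0.015, 0.013, -0.004], 'grip_width': 0.085} 0.0187
side {'K': [[569.4674, 0.0, 326.9926], [0.0, 569.4674, 241.7679], [0.0, 0.0, 1.0]], 'eye': [0.1293, 0.9179, 0.4945], 'attitude': [-0.1273, 0.5496, 0.8061, -0.1786]}
top {'K': [[516.5962, 0.0, 323.4337], [0.0, 516.5962, 237.2965], [0.0, 0.0, 1.0]], 'eye': [0.3202, 0.0658, 1.2723], 'attitude': [0.0763, -0.0697, -0.6816, 0.7244]}
```

View pics/top0.png

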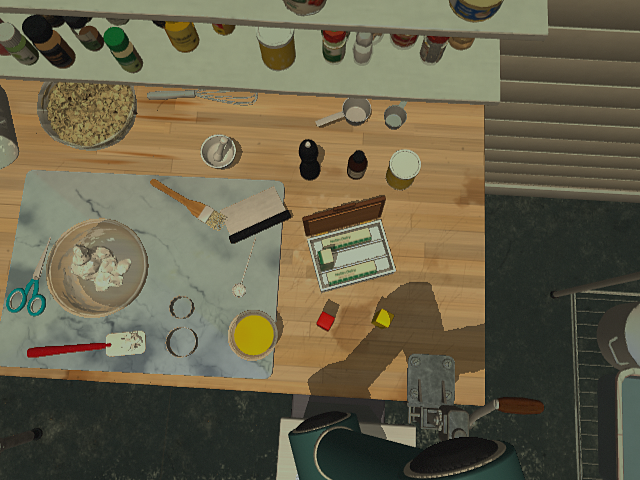

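View pics/side0.png

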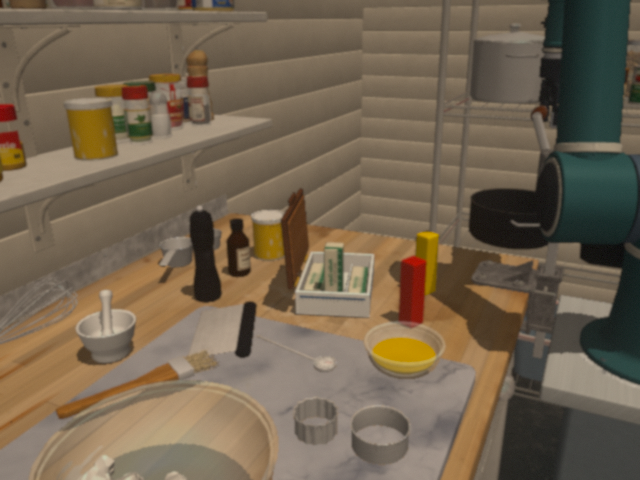

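The top view shows the box at about (352,252), with the lid open behind it at (345,214). The standing stick is at its left (+y) end, about (327,257). The red and yellow look-alikes stand in front at (327,318) and (383,317). Next I'll take zoomed crops.

```bash
cat > h.py <<'E'
import numpy as np, pickle, cv2
from scipy.spatial.transform import Rotation as R
def ray(f,u,v):
    K=np.array(f["K"]); d=np.array([(u-K[0,2])/K[0,0],-(v-K[1,2])/K[1,1],-1]); return np.array(f["eye"]),R.from_quat(f["attitude"]).apply(d)
def onz(f,u,v,z):
    e,d=ray(f,u,v); return e+d*(z-e[2])/d[2]
def proj(f,p):
    K=np.array(f["K"]); c=R.from_quat(f["attitude"]).inv().apply(np.array(p)-f["eye"]); return np.array([K[0,2]+K[0,0]*c[...,0]/-c[...,2],K[1,2]+K[1,1]*c[...,1]/c[...,2]]).T
def crop(f,u0,v0,w,h,s,name):
    cv2.imwrite(name,cv2.resize(f["frame"][v0:v0+h,u0:u0+w,::-1],None,fx=s,fy=s,interpolation=cv2.INTER_CUBIC))
E
python3 - <<'E'
from h import *
t=pickle.load(open("pics/top0.pkl","rb")); s=pickle.load(open("pics/side0.pkl","rb"))
a=cv2.resize(t["frame"][185:305,290:410,::-1],(600,600),interpolation=cv2.INTER_CUBIC); cv2.imwrite("pics/ct.png",a)
crop(s,270,180,130,150,4,"pics/cs.png")
E
```

```text
(no output)
```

View pics/ct.png

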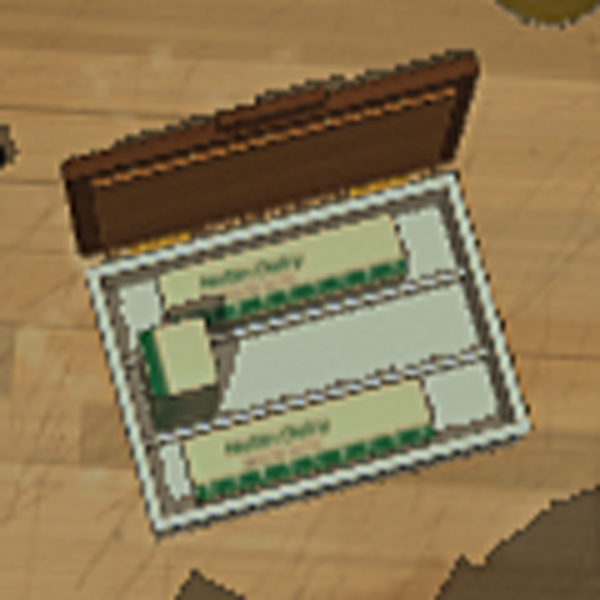

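View pics/cs.png

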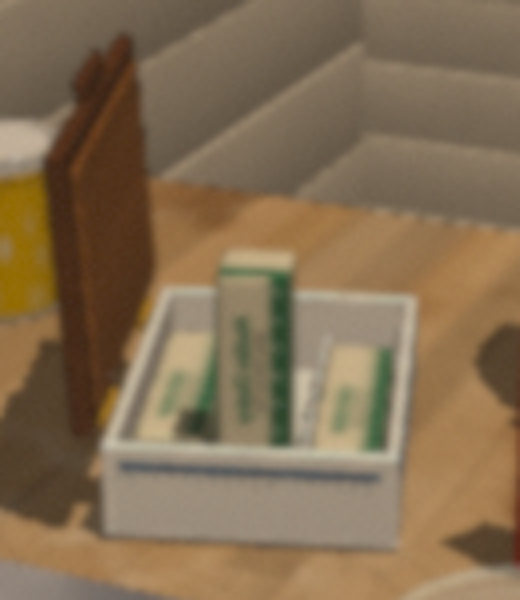

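The crops give these positions in top-crop pixels (scale 5). The rim corners are (88,268), (457,173), (530,430) and (157,535). The stick's top face is (157,328), (208,318), (215,385) and (168,397). The lid's outer free edge runs from (65,165) to (475,52).

```bash
cat >> h.py <<'E'
def load(n): return pickle.load(open(f"pics/{n}.pkl","rb"))
E
python3 - <<'E'
from h import *
t=load("top0"); s=load("side0")
c=lambda p:(290+(p[0]+.5)/5-.5,185+(p[1]+.5)/5-.5)
rim=np.array([onz(t,*c(p),.048) for p in [(88,268),(457,173),(530,430),(157,535)]])  # BL BR FR FL
print(rim.round(4)); C=rim.mean(0)
Y=(rim[0]+rim[3]-rim[1]-rim[2]);X=(rim[0]+rim[1]-rim[2]-rim[3])
yy=np.arctan2(-Y[0],Y[1]); yx=np.arctan2(X[1],X[0]); print("C",C,"yaw",yy,yx,"size",np.linalg.norm(X)/2,np.linalg.norm(Y)/2)
# side view rim: near-left(110,448) near-right(410,455) far-right(413,297) far-left(165,290)
cs=lambda p:(270+(p[0]+.5)/4-.5,180+(p[1]+.5)/4-.5)
sr=np.array([onz(s,*cs(p),.048) for p in [(103,452),(414,297),(404,458),(165,290)]]);print("side rim BL FR FL BR",sr.round(4).tolist())
st=np.array([onz(t,*c(p),.126) for p in [(157,328),(208,318),(215,385),(168,397)]])
yaw=(yy+yx)/2
M=R.from_euler('z',yaw).as_matrix()
print("stick top",st.round(4).tolist(),"box frame",((st-C)@M).round(4).tolist())
# lid free edge in top and side, box frame at given angle
for p in [(65,165),(475,52),(85,190),(455,90)]:
    e,d=ray(t,*c(p)); e2=(e-C)@M; d2=d@M
    # find theta where the point lies at distance 135 from hinge (69,z48)
    for z in (.17,.18,.19): print(p,z,(e2+d2*(z-e[2])/d[2]).round(4)[:2])
np.savez("box.npz",C=C,yaw=yaw)
for n,(u,v) in dict(pep=(310,175),van=(357,176),drum=(404,183)).items(): print(n,onz(t,u,v,0).round(3))
print("red/yel tops",onz(t,325,322,.12),onz(t,383,319,.12))
E
```

```text
[[ 0.572   0.1243  0.048 ]
 [ 0.6302 -0.0522  0.048 ]
 [ 0.506  -0.0918  0.048 ]
 [ 0.4451  0.0829  0.048 ]]
C [0.53830673 0.0158241  0.048     ] yaw 0.3266921027737426 0.31199083279918804 size 0.13195314866296123 0.1854047996606856
side rim BL FR FL BR [[0.5681, 0.1302, 0.048], [0.5073, -0.0915, 0.048], [0.4456, 0.0813, 0.048], [0.6277, -0.048, 0.048]]
stick top [[0.5303, 0.0876, 0.126], [0.5363, 0.0649, 0.126], [0.5059, 0.06, 0.126], [0.4992, 0.0808, 0.126]] box frame [[0.0149, 0.0707, 0.078], [0.0135, 0.0473, 0.078], [-0.0169, 0.0521, 0.078], [-0.0167, 0.0739, 0.078]]
(65, 165) 0.17 [0.0878 0.093 ]
(65, 165) 0.18 [0.0853 0.0932]
(65, 165) 0.19 [0.0828 0.0934]
(475, 52) 0.17 [ 0.0913 -0.0956]
(475, 52) 0.18 [ 0.0887 -0.0936]
(475, 52) 0.19 [ 0.0862 -0.0917]
(85, 190) 0.17 [0.0746 0.0873]
(85, 190) 0.18 [0.0722 0.0876]
(85, 190) 0.19 [0.0698 0.0878]
(455, 90) 0.17 [ 0.0768 -0.0822]
(455, 90) 0.18 [ 0.0743 -0.0804]
(455, 90) 0.19 [ 0.0719 -0.0786]
pep [0.749 0.131 0.   ]
van [0.753 0.009 0.   ]
drum [ 0.742 -0.112  0.   ]
red/yel tops [0.37143337 0.06897251 0.12      ] [ 0.38575881 -0.05829599  0.12      ]
```

>>> {"op": "servo_tool", "data": {"series": "0 0 -0.03 0 0 0.053; 0 0 -0.035 0 0 0; 0.028 -0.037 0 0 0 0; 0.028 -0.037 0 0 0 0; 0.028 -0.037 0 0 0 0", "claw": 0, "grip_force": 20}}

```text
clock: 0.52
ee_pos: [0.2857, -0.5099, 0.2606]
tcp_rot: [0.987, 0.158, 0.0, 0.0]
ft_force: [1.3, -0.3, 0.5]
grip_width: 0.0256
```

>>> {"op": "servo_tool", "data": {"series": "0.028 -0.037 0 0 0 0; 0.028 -0.037 0 0 0 0; 0.028 -0.037 0 0 0 0; 0.028 -0.037 0 0 0 0; 0.028 -0.037 0 0 0 0"}}

```text
clock: 0.93
ee_pos: [0.3528, -0.3113, 0.2599]
tcp_rot: [0.987, 0.158, -0.0, -0.0]
ft_force: [0.5, -0.1, -0.3]
grip_width: -0.0003
```

>>> {"op": "servo_tool", "data": {"series": "0.028 -0.037 0 0 0 0; 0.028 -0.037 0 0 0 0; 0.028 -0.037 0 0 0 0; 0.028 -0.037 0 0 0 0; 0 0 0 0 0 0"}}

```text
clock: 1.35
ee_pos: [0.4082, -0.1489, 0.2601]
tcp_rot: [0.987, 0.163, 0.001, -0.002]
ft_force: [-0.2, -0.8, 0.0]
grip_width: -0.0001
```

```bash
cat >> h.py <<'E'
def box(p):
    b=np.load("box.npz"); C=b["C"].copy(); C[2]=0; return (np.array(p)-C)@R.from_euler('z',float(b["yaw"])).as_matrix()
E
cat > st.py <<'E'
from h import *
from rig import *
s=get_state(); q=R.from_quat(s["tcp_rot"]).as_matrix()
print(round(s["clock"],2),"box",box(s["ee_pos"]).round(4),"xyaw",np.arctan2(q[1,0],q[0,0]).round(3),"F",np.round(s["ft_force"],1),s["grip_width"],np.round(s["joint_positions"],2))
E
python3 st.py
```

```text
1.35 box [-0.1752 -0.1155  0.2601] xyaw 0.327 F [-0.2 -0.8  0. ] -5.950568080170372e-05 [-0.41 -0.24  2.    0.    1.39  0.83]
```

>>> {"op": "servo_tool", "data": {"series": "0.028 -0.037 0 0 0 0; 0.028 -0.037 0 0 0 0; 0.028 -0.037 0 0 0 0; 0.028 -0.037 0 0 0 0; 0.028 -0.037 0 0 0 0"}}

```text
clock: 1.77
ee_pos: [0.4741, 0.0429, 0.2602]
tcp_rot: [0.987, 0.159, 0.0, 0.0]
ft_force: [1.1, -0.9, 0.3]
grip_width: 0.0003
```

>>> {"op": "servo_tool", "data": {"series": "0.028 -0.037 0 0 0 0; 0.007 -0.009 0 0 0 0; 0 0 0 0 0 0; 0 0 0 0 0 0"}}

```text
clock: 2.1
ee_pos: [0.491, 0.0914, 0.2597]
tcp_rot: [0.987, 0.16, -0.001, 0.0]
ft_force: [0.5, 0.6, 0.6]
grip_width: 0.0003
```

```bash
python3 st.py
```

```text
2.1 box [-0.0211  0.0866  0.2597] xyaw 0.321 F [0.5 0.6 0.6] 0.0002549853486395647 [ 0.13 -0.11  1.88 -0.    1.37  1.39]
```

>>> {"op": "servo_tool", "data": {"series": "0.02 -0.033 0 0 0 0; 0 0 0.035 0 0 0; 0 0 0.035 0 0 0; 0 0 0.03 0 0 0; 0 0 0 0 0 0"}}

```text
clock: 2.52
ee_pos: [0.4943, 0.1262, 0.1533]
tcp_rot: [0.987, 0.158, -0.007, 0.001]
ft_force: [-1.8, -1.2, -0.8]
grip_width: 0.0001
```

```bash
python3 st.py; python3 - <<'E'
from h import *
from rig import grab_frame
t=grab_frame("top"); s=grab_frame("side")
for n,f in(("top1",t),("side1",s)): pickle.dump(f,open(f"pics/{n}.pkl","wb"))
a=cv2.resize(t["frame"][185:305,290:410,::-1],(400,400),interpolation=cv2.INTER_CUBIC)
b=cv2.resize(s["frame"][150:330,250:430,::-1],(400,400),interpolation=cv2.INTER_CUBIC)
cv2.imwrite("pics/c1.png",np.hstack([a,b]))
E
```

```text
2.52 box [-0.0071  0.1186  0.1533] xyaw 0.317 F [-1.8 -1.2 -0.8] 0.00010378577870381813 [ 0.2  -0.01  1.99 -0.    1.17  1.46]
```

View pics/c1.png

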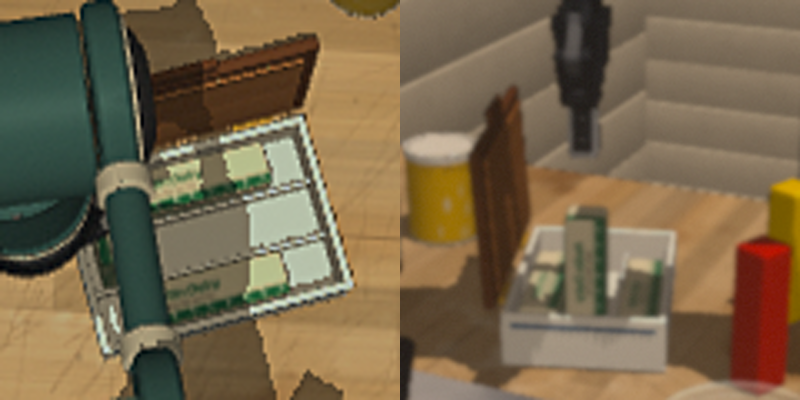

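The side view shows the fingertip at about (585,150), in line with the stick's top centre at (587,210). I'll lower it and then push.

>>> {"op": "servo_tool", "data": {"series": "0.006 0 0.022 0 0 0; 0 0 0.022 0 0 0; 0 0 0 0 0 0; 0 0 0 0 0 0"}}

```text
clock: 2.95
ee_pos: [0.5063, 0.1304, 0.1179]
tcp_rot: [0.987, 0.158, 0.0, 0.0]
ft_force: [-0.3, 0.6, 0.7]
grip_width: 0.0002
```

>>> {"op": "servo_tool", "data": {"series": "0 0.008 0 0 0 0; 0 0.008 0 0 0 0; 0 0.006 0 0 0 0; 0 0.006 0 0 0 0; 0 0 0 0 0 0"}}

```text
clock: 3.37
ee_pos: [0.5155, 0.1033, 0.1173]
tcp_rot: [0.987, 0.158, 0.001, 0.0]
ft_force: [-0.3, 0.4, 0.1]
grip_width: 0.0001
```

```bash
python3 st.py
```

```text
3.37 box [0.0058 0.0902 0.1173] xyaw 0.317 F [-0.3  0.4  0.1] 0.00011349363863577986 [ 0.15  0.04  2.01 -0.    1.09  1.4 ]
```

>>> {"op": "servo_tool", "data": {"series": "-0.007 -0.004 0.007 0 0 0; 0 0 0 0 0 0; 0 0 0 0 0 0"}}

```text
clock: 3.62
ee_pos: [0.5051, 0.1062, 0.1084]
tcp_rot: [0.987, 0.159, -0.001, -0.0]
ft_force: [-0.9, 0.3, 0.1]
grip_width: 0.0002
```

>>> {"op": "servo_tool", "data": {"series": "0 0.006 0 0 0 0; 0 0.006 0 0 0 0; 0 0.006 0 0 0 0; 0 0.006 0 0 0 0; 0 0 0 0 0 0"}}

```text
clock: 4.03
ee_pos: [0.5148, 0.0822, 0.1096]
tcp_rot: [0.987, 0.158, 0.0, 0.0]
ft_force: [0.3, 0.3, 0.6]
grip_width: 0.0
```

```bash
python3 st.py
```

```text
4.03 box [-0.0015  0.0704  0.1096] xyaw 0.318 F [0.3 0.3 0.6] 1.2045314328696578e-05 [ 0.11  0.04  2.02 -0.    1.08  1.36]
```

>>> {"op": "servo_tool", "data": {"series": "0 0.006 0 0 0 0; 0 0.006 0 0 0 0; 0 0.006 0 0 0 0; 0 0.006 0 0 0 0; 0 0 0 0 0 0"}}

```text
clock: 4.45
ee_pos: [0.5221, 0.0595, 0.1094]
tcp_rot: [0.987, 0.158, 0.0, 0.0]
ft_force: [-0.3, 0.8, 0.4]
grip_width: 0.0002
```

>>> {"op": "servo_tool", "data": {"series": "0 0.005 0 0 0 0; 0 0 0 0 0 0; 0 0 0 0 0 0; 0 0 0 0 0 0; 0 0 0 0 0 0"}}

```text
clock: 4.87
ee_pos: [0.5231, 0.056, 0.1094]
tcp_rot: [0.987, 0.159, -0.0, -0.0]
ft_force: [-0.1, -0.1, -0.1]
grip_width: -0.0001
```

```bash
python3 st.py;  python3 - <<'E'
from h import *
from rig import grab_frame
t=grab_frame("top"); s=grab_frame("side")
a=cv2.resize(t["frame"][185:305,290:410,::-1],(400,400),interpolation=cv2.INTER_CUBIC)
b=cv2.resize(s["frame"][150:330,250:430,::-1],(400,400),interpolation=cv2.INTER_CUBIC)
cv2.imwrite("pics/c2.png",np.hstack([a,b]))
E
```

```text
4.87 box [-0.0018  0.0429  0.1094] xyaw 0.319 F [-0.1 -0.1 -0.1] -5.591320721860069e-05 [0.06 0.05 2.01 0.   1.08 1.31]
```

View pics/c2.png

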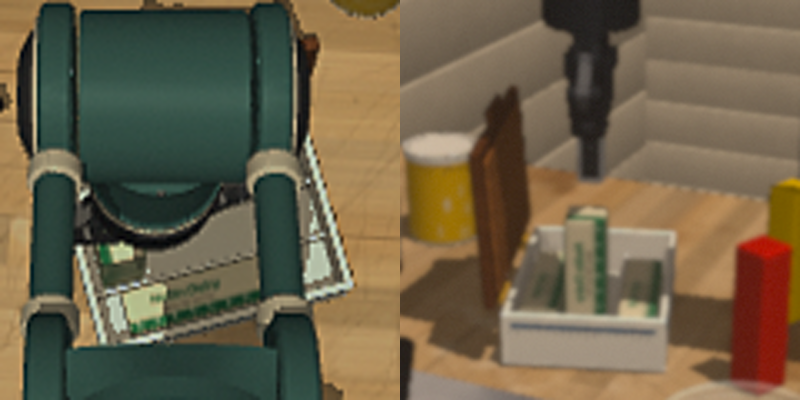

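```bash
python3 - <<'E'
from h import *
s=load("side0");t=load("top0")
from rig import get_state
p=get_state()["ee_pos"]; 
f=lambda uv:((uv-[250,150])/.45).round(0)
print("tcp side crop",f(proj(s,np.array(p))), "side1 tcp",f(proj(s,np.array([.4943,.1262,.1533]))))
b=np.load("box.npz");C=b["C"].copy();C[2]=0;M=R.from_euler('z',float(b["yaw"])).as_matrix()
for q in [(0,.076,.126),(0,.044,.126),(0,.076,.006),(0,.0935,.048),(0,.0935,0),(-.066,.0935,.048)]:
    w=C+M@np.array(q); print(q,f(proj(s,w)),((proj(t,w)-[290,185])/.3).round(0))
E
```

```text
tcp side crop [191. 222.] side1 tcp [187. 205.]
(0, 0.076, 0.126) [184. 218.] [101. 240.]
(0, 0.044, 0.126) [189. 203.] [147. 228.]
(0, 0.076, 0.006) [185. 354.] [103. 268.]
(0, 0.0935, 0.048) [182. 318.] [ 79. 265.]
(0, 0.0935, 0) [183. 371.] [ 80. 275.]
(-0.066, 0.0935, 0.048) [266. 321.] [102. 354.]
```

The stick has not moved and the forces are nil. In the side view the visible fingertip, at crop (590,178), is well above the projected TCP at (591,222). I need a closer look with the TCP marked.

```bash
python3 - <<'E'
from h import *
from rig import grab_frame,get_state
s=grab_frame("side"); st=get_state(); p=np.array(st["ee_pos"]); z=R.from_quat(st["tcp_rot"]).as_matrix()[:,2]
im=s["frame"][80:300,270:440,::-1].copy(); im=cv2.resize(im,None,fx=3.5,fy=2.7,interpolation=cv2.INTER_CUBIC)[:600]
for d,c in((0,(0,0,255)),(.0187,(0,255,0)),(.073,(255,0,0))):
    u=proj(s,p-d*z); cv2.circle(im,(int((u[0]-270)*3.5),int((u[1]-80)*2.7)),4,c,-1)
print(z); cv2.imwrite("pics/c3.png",im)
E
```

```text
[-1.66480949e-05  4.54859581e-05 -9.99999999e-01]
```

View pics/c3.png

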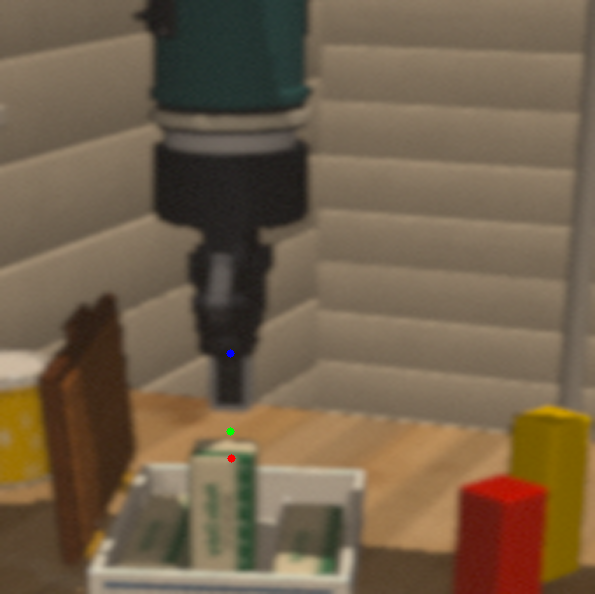

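```bash
python3 - <<'E'
from h import *
t=load("top0")
from rig import get_state
p=np.array(get_state()["ee_pos"])
for dz in (0.1,.15,.2,.3): print(dz,((proj(t,p+[0,0,dz])-[290,185])/.3).round(0), ((proj(t,p+[.04,0,dz])-[290,185])/.3).round(0),((proj(t,p+[0,-.08,dz])-[290,185])/.3).round(0))
E
```

```text
0.1 [152. 207.] [155. 145.] [279. 215.]
0.15 [154. 192.] [157. 127.] [287. 200.]
0.2 [155. 175.] [159. 107.] [295. 183.]
0.3 [160. 135.] [164.  60.] [315. 144.]
```

The column matches in both views, so the TCP's xy is right. The real fingertip is about 35 mm higher than the reported TCP, so the finger passed over the stick without touching it. I'll back off, measure the true tip height, and descend by that much more.

>>> {"op": "servo_tool", "data": {"series": "0 -0.035 0 0 0 0; 0 -0.035 0 0 0 0; 0 -0.004 0 0 0 0; 0 0 0 0 0 0; 0 0 0 0 0 0"}}

```text
clock: 5.43
ee_pos: [0.5001, 0.1262, 0.1094]
tcp_rot: [0.987, 0.16, 0.0, 0.0]
ft_force: [0.3, 0.3, 1.2]
grip_width: -0.0001
```

```bash
python3 st.py; cat > tip.py <<'E'
from h import *
from rig import grab_frame,get_state
s=grab_frame("side"); p=np.array(get_state()["ee_pos"]); u=proj(s,p)
a=s["frame"].astype(int); m=((a.max(2)<90)&(a.max(2)-a.min(2)<25)).astype(np.uint8)
m[:, :int(u[0])-25]=0; m[:,int(u[0])+25:]=0; m[int(u[1])+30:]=0
n,l,stt,_=cv2.connectedComponentsWithStats(m); i=1+stt[1:,4].argmax(); v=stt[i,1]+stt[i,3]
zs=[z for z in np.arange(0,.12,.0005) if proj(s,p+[0,0,z])[1]<=v]
print("tcp px",u.round(1),"tip row",v,"blob",stt[i],"offset up",zs[0] if zs else None)
crop(s,int(u[0])-50,int(u[1])-80,100,130,4,"pics/tip.png")
E
python3 tip.py
```

```text
5.43 box [-0.0017  0.1168  0.1094] xyaw 0.32 F [0.3 0.3 1.2] -0.0001335214604599322 [ 0.2   0.03  2.03 -0.    1.08  1.45]
tcp px [331.2 266. ] tip row 132 blob [ 306    0   50  132 4454] offset up None
```

View pics/tip.png

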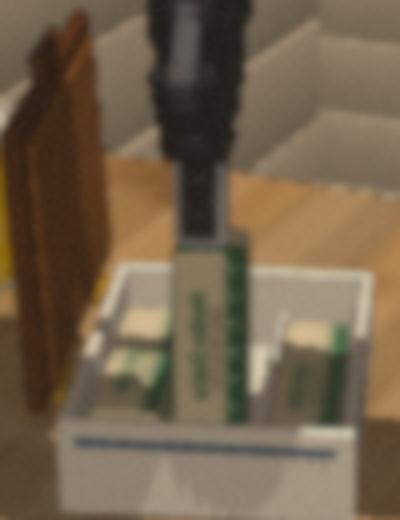

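The tip is at crop (200,245), which is image row 247, against the projected TCP row of 266. That puts the tip about 36 mm above the reported TCP. I'll lower by 36 mm and push.

>>> {"op": "servo_tool", "data": {"series": "0.001 0 0.018 0 0 0; 0 0 0.018 0 0 0; 0 0 0 0 0 0; 0 0 0 0 0 0"}}

```text
clock: 5.82
ee_pos: [0.5001, 0.1252, 0.0724]
tcp_rot: [0.987, 0.158, -0.001, 0.0]
ft_force: [0.8, 0.5, 0.7]
grip_width: -0.0001
```

>>> {"op": "servo_tool", "data": {"series": "0 0.008 0 0 0 0; 0 0.008 0 0 0 0; 0 0.006 0 0 0 0; 0 0.006 0 0 0 0; 0 0 0 0 0 0"}}

```text
clock: 6.23
ee_pos: [0.5108, 0.0986, 0.0742]
tcp_rot: [0.987, 0.158, 0.001, 0.0]
ft_force: [-0.2, -0.8, -0.4]
grip_width: -0.0001
```

>>> {"op": "servo_tool", "data": {"series": "0 0.006 0 0 0 0; 0 0.006 0 0 0 0; 0 0.006 0 0 0 0; 0 0 0 0 0 0; 0 0 0 0 0 0"}}

```text
clock: 6.65
ee_pos: [0.5154, 0.0824, 0.0733]
tcp_rot: [0.987, 0.158, -0.0, -0.0]
ft_force: [-0.4, -0.9, 0.3]
grip_width: -0.0004
```

```bash
python3 st.py; python3 tip.py
```

```text
6.65 box [-0.0008  0.0704  0.0733] xyaw 0.318 F [-0.4 -0.9  0.3] -0.0003620080303423725 [0.11 0.09 2.05 0.   1.   1.36]
tcp px [333.9 274.4] tip row 149 blob [ 308   14   50  135 4350] offset up None
```

View pics/tip.png

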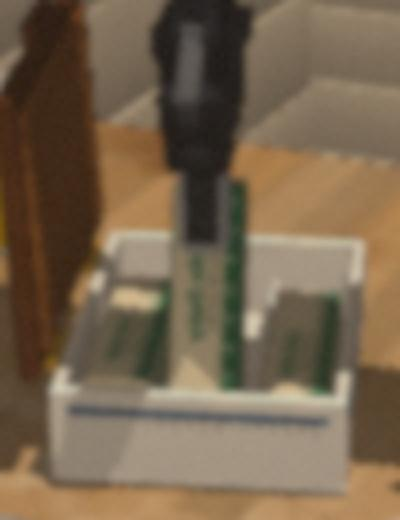

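The finger now overlaps the stick's upper part, with its tip at crop (205,243) and the stick's top near row 180. I'll keep pushing.

>>> {"op": "servo_tool", "data": {"series": "0 0.006 0 0 0 0; 0 0.006 0 0 0 0; 0 0.006 0 0 0 0; 0 0 0 0 0 0; 0 0 0 0 0 0"}}

```text
clock: 7.12
ee_pos: [0.5212, 0.0652, 0.0734]
tcp_rot: [0.987, 0.158, 0.0, -0.0]
ft_force: [0.0, 0.1, -0.9]
grip_width: -0.0001
```

>>> {"op": "servo_tool", "data": {"series": "0 0.006 0 0 0 0; 0 0.006 0 0 0 0; 0 0.004 0 0 0 0; 0 0 0 0 0 0; 0 0 0 0 0 0"}}

```text
clock: 7.53
ee_pos: [0.5262, 0.0501, 0.0734]
tcp_rot: [0.987, 0.158, -0.0, -0.0]
ft_force: [-0.4, -0.0, -0.4]
grip_width: -0.0001
```

```bash
python3 st.py; python3 tip.py
```

```text
7.53 box [-0.0008  0.0364  0.0734] xyaw 0.318 F [-0.4 -0.  -0.4] -8.959038298000806e-05 [0.05 0.1  2.04 0.   1.01 1.3 ]
tcp px [335.9 266.6] tip row 145 blob [ 310   12   50  133 4290] offset up None
```

View pics/tip.png

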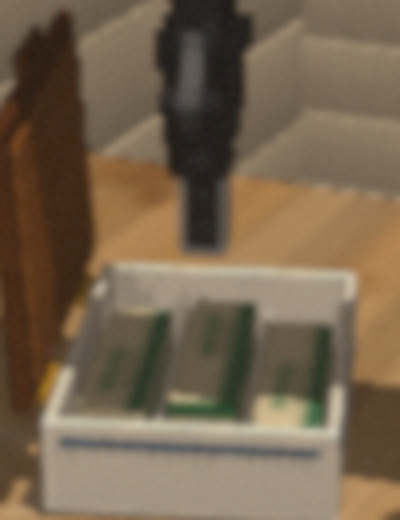

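The stick has tipped and lies in the middle lane, about crop (205,355). I'll raise the arm and swing aside for a clear top view.

>>> {"op": "servo_tool", "data": {"series": "0 0 -0.04 0 0 0; 0 0 -0.04 0 0 0; 0 0 -0.04 0 0 0; 0 0.04 -0.03 0 0 0; -0.02 0.036 0 0 0 0"}}

```text
clock: 8.0
ee_pos: [0.5355, -0.0205, 0.2268]
tcp_rot: [0.987, 0.161, 0.008, 0.001]
ft_force: [2.3, -0.7, 1.9]
grip_width: 0.0003
```

>>> {"op": "servo_tool", "data": {"series": "-0.02 0.036 0 0 0 0; -0.02 0.036 0 0 0 0; -0.02 0.036 0 0 0 0; -0.02 0.036 0 0 0 0; -0.02 0.036 0 0 0 0"}}

```text
clock: 8.42
ee_pos: [0.4896, -0.2255, 0.2186]
tcp_rot: [0.987, 0.159, 0.0, 0.0]
ft_force: [0.5, -0.1, 0.1]
grip_width: -0.0001
```

>>> {"op": "servo_tool", "data": {"series": "-0.02 0.036 0 0 0 0; -0.02 0.036 0 0 0 0; 0 0.036 0 0 0 0; 0 0.036 0 0 0 0; 0 0 0 0 0 0"}}

```text
clock: 8.83
ee_pos: [0.4981, -0.379, 0.2175]
tcp_rot: [0.988, 0.157, 0.0, 0.001]
ft_force: [0.6, -0.5, -0.2]
grip_width: -0.0
```

```bash
python3 st.py; python3 - <<'E'
from h import *
from rig import grab_frame
t=grab_frame("top"); s=grab_frame("side")
for n,f in(("top2",t),("side2",s)): pickle.dump(f,open(f"pics/{n}.pkl","wb"))
a=cv2.resize(t["frame"][185:305,290:410,::-1],(400,400),interpolation=cv2.INTER_CUBIC)
b=cv2.resize(s["frame"][220:320,290:390,::-1],(400,400),interpolation=cv2.INTER_CUBIC)
cv2.imwrite("pics/c4.png",np.hstack([a,b]))
E
```

```text
8.83 box [-0.1621 -0.3623  0.2175] xyaw 0.315 F [ 0.6 -0.5 -0.2] -3.778522572517103e-05 [-0.69  0.16  1.69 -0.    1.29  0.57]
```

View pics/c4.png

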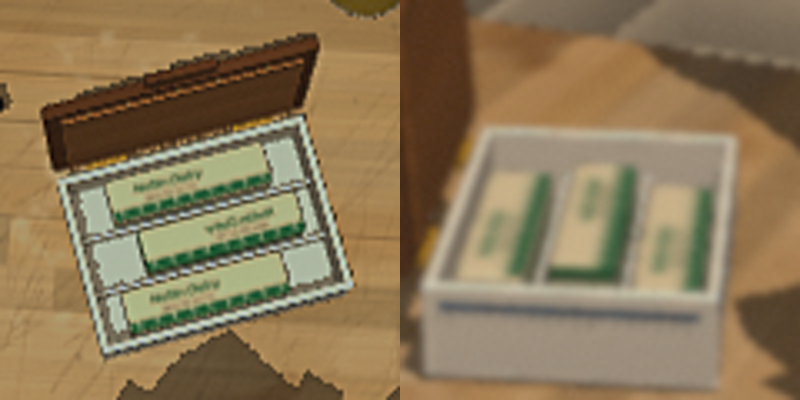

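All three sticks lie flat, and the tipped one is in the middle lane at top-crop (222,230). The lid is still upright. Before going behind the lid I'll check the shelf clearance.

```bash
python3 - <<'E'
from h import *
t=load("top2"); c=lambda u,v:(290+u*.3,185+v*.3)
b=np.array([box(onz(t,*c(*p),.038)) for p in [(140,232),(303,190),(305,225),(147,262)]]);print(b.round(3))
s=load("side2")
for z in(.3,.4,.5,.6): print(z,"shelf edge x",onz(t,340,97,z).round(3), "side shelf edge",onz(s,270,122,z).round(3))
E
```

```text
[[ 0.013  0.044  0.038]
 [ 0.013 -0.079  0.038]
 [-0.012 -0.073  0.038]
 [-0.009  0.045  0.038]]
0.3 shelf edge x [0.818 0.065 0.3  ] side shelf edge [ 0.74  -0.095  0.3  ]
0.4 shelf edge x [0.767 0.065 0.4  ] side shelf edge [0.426 0.426 0.4  ]
0.5 shelf edge x [0.715 0.065 0.5  ] side shelf edge [0.112 0.946 0.5  ]
0.6 shelf edge x [0.664 0.066 0.6  ] side shelf edge [-0.202  1.467  0.6  ]
```

>>> {"op": "servo_tool", "data": {"series": "0.028 -0.036 -0.01 0 0 0; 0.028 -0.036 -0.005 0 0 0; 0.028 -0.036 0 0 0 0; 0.028 -0.036 0 0 0 0; 0.028 -0.036 0 0 0 0"}}

```text
clock: 9.35
ee_pos: [0.5665, -0.1748, 0.2323]
tcp_rot: [0.987, 0.159, 0.0, -0.0]
ft_force: [0.9, -0.6, 0.6]
grip_width: 0.0001
```

>>> {"op": "servo_tool", "data": {"series": "0.031 -0.038 0 0 0 0; 0.031 -0.038 0 0 0 0; 0.031 -0.038 0 0 0 0; 0.031 -0.038 0 0 0 0; 0.031 -0.038 0 0 0 0"}}

```text
clock: 9.77
ee_pos: [0.6405, 0.0201, 0.2323]
tcp_rot: [0.987, 0.16, 0.0, -0.0]
ft_force: [1.4, -0.4, -0.2]
grip_width: 0.0003
```

>>> {"op": "servo_tool", "data": {"series": "0 0 0 0 0 0; 0 0 0 0 0 0; 0 0 0 0 0 0"}}

```text
clock: 10.02
ee_pos: [0.6403, 0.0176, 0.2318]
tcp_rot: [0.987, 0.16, -0.0, 0.0]
ft_force: [-0.5, -0.7, -0.1]
grip_width: 0.0001
```

```bash
python3 st.py
```

```text
10.02 box [ 0.0974 -0.0303  0.2318] xyaw 0.321 F [-0.5 -0.7 -0.1] 0.00012524362088999811 [-0.01  0.18  1.64 -0.    1.32  1.24]
```

>>> {"op": "servo_tool", "data": {"series": "0.028 -0.03 0 0 0 0; 0 0 0 0 0 0; 0 0 0.035 0 0 0; 0 0 0.035 0 0 0; 0 0 0.035 0 0 0"}}

```text
clock: 10.43
ee_pos: [0.6588, 0.0526, 0.1272]
tcp_rot: [0.987, 0.158, 0.001, 0.0]
ft_force: [0.5, 0.1, -0.3]
grip_width: 0.0002
```

>>> {"op": "servo_tool", "data": {"series": "0 0 0.01 0 0 0; 0 0 0 0 0 0; 0 0 0 0 0 0"}}

```text
clock: 10.68
ee_pos: [0.6583, 0.0528, 0.1173]
tcp_rot: [0.987, 0.158, -0.0, -0.0]
ft_force: [0.1, 0.1, 0.5]
grip_width: -0.0001
```

```bash
python3 st.py
```

```text
10.68 box [ 0.1256 -0.0026  0.1173] xyaw 0.318 F [0.1 0.1 0.5] -5.481564854695818e-05 [ 0.04  0.29  1.72 -0.    1.13  1.3 ]
```

>>> {"op": "servo_tool", "data": {"series": "-0.01 0 0 0 0 0; -0.01 0 0 0 0 0; -0.01 0 0 0 0 0; -0.01 0 0 0 0 0; 0 0 0 0 0 0"}}

```text
clock: 11.1
ee_pos: [0.6194, 0.0406, 0.1185]
tcp_rot: [0.987, 0.159, 0.001, 0.0]
ft_force: [0.3, 0.6, 0.2]
grip_width: -0.0
```

>>> {"op": "servo_tool", "data": {"series": "-0.006 0 0 0 0 0; -0.006 0 0 0 0 0; -0.006 0 0 0 0 0; 0 0 0 0 0 0"}}

```text
clock: 11.43
ee_pos: [0.6023, 0.0351, 0.1168]
tcp_rot: [0.987, 0.159, -0.001, 0.0]
ft_force: [-0.7, 0.7, 0.4]
grip_width: 0.0003
```

```bash
python3 st.py
```

```text
11.43 box [ 0.0668 -0.0017  0.1168] xyaw 0.319 F [-0.7  0.7  0.4] 0.00030759792113493607 [ 0.02  0.19  1.84 -0.    1.11  1.27]
```

```bash
python3 - <<'E'
from h import *
from rig import grab_frame,get_state
s=grab_frame("side");t=grab_frame("top"); s2=load("side2")
for n,f in(("top3",t),("side3",s)): pickle.dump(f,open(f"pics/{n}.pkl","wb"))
b=np.load("box.npz");C=b["C"].copy();C[2]=0;M=R.from_euler('z',float(b["yaw"])).as_matrix()
w=lambda q:C+M@np.array(q)
for y in(.0945,-.0945):
  for th in(1.6,1.8): print(y,th,proj(s,w((.069-.135*np.cos(th),y,.048+.135*np.sin(th)))).round(0))
def lid(f):
    a=f["frame"].astype(int); h=cv2.cvtColor(f["frame"],cv2.COLOR_RGB2HSV); m=((h[...,0]<14)&(h[...,1]>90)&(h[...,2]<140)).astype(np.uint8); m[:,:270]=0;m[:,345:]=0;m[:170]=0;m[330:]=0
    n,l,st,c=cv2.connectedComponentsWithStats(m); i=1+st[1:,4].argmax(); return st[i]
print("lid before",lid(s2),"now",lid(s)); p=np.array(get_state()["ee_pos"]); print("tcp px",proj(s,p).round(0),"tip+36",proj(s,p+[0,0,.036]).round(0))
d=cv2.absdiff(s["frame"],s2["frame"]).max(2)
for r in range(170,270,6): print(r,"".join("#" if d[r,c]>40 else "." for c in range(270,380,2)))
E
```

```text
0.0945 1.6 [288. 219.]
0.0945 1.8 [273. 220.]
-0.0945 1.6 [306. 188.]
-0.0945 1.8 [293. 189.]
lid before [ 281  188   27  102 1515] now [289 191  32  98 785]
tcp px [302. 236.] tip+36 [302. 218.]
170 ..........###########..................................
176 ..........##.########..................................
182 .........############..................................
188 ..........##########...................................
194 ...........####..###...###.............................
200 ..........###..##.#..#####.............................
206 ..........###.###...#####..............................
212 ........######..#..#####...............................
218 ......###########..####................................
224 ......##########...####................................
230 ......#########....####................................
236 ......#########....###.....................############
242 .......#######.....##............................######
248 .......######......##.................................#
254 ........#####.....####.................................
260 ........####.....####..............................#...
266 #.....#.#.......####.########.#########.#####.....##...
```

The lid is moving: its far top corner shifted from column 307 to 321, so it is now at about 1.35 rad. I'll follow its arc.

>>> {"op": "servo_tool", "data": {"series": "-0.009 0 0 0 0 0; -0.009 0 0 0 0 0; -0.01 0 0.004 0 0 0; -0.01 0 0.004 0 0 0; 0 0 0 0 0 0"}}

```text
clock: 11.95
ee_pos: [0.5638, 0.0229, 0.1072]
tcp_rot: [0.987, 0.159, -0.002, -0.0]
ft_force: [-0.6, 0.2, 0.5]
grip_width: 0.0003
```

>>> {"op": "servo_tool", "data": {"series": "-0.009 0 0.006 0 0 0; -0.009 0 0.006 0 0 0; -0.008 0 0.008 0 0 0; -0.008 0 0.008 0 0 0; 0 0 0 0 0 0"}}

```text
clock: 12.37
ee_pos: [0.5311, 0.0125, 0.0779]
tcp_rot: [0.987, 0.159, -0.003, -0.0]
ft_force: [-0.4, -0.3, -0.9]
grip_width: -0.0002
```

```bash
python3 st.py
```

```text
12.37 box [-0.0079 -0.0009  0.0779] xyaw 0.318 F [-0.4 -0.3 -0.9] -0.00017509917864328908 [-0.02  0.1   2.02 -0.    1.02  1.23]
```

```bash
cat > lidchk.py <<'E'
from h import *
from rig import grab_frame,get_state
s=grab_frame("side"); p=np.array(get_state()["ee_pos"]); print("tip px",proj(s,p+[0,0,.036]).round(0))
b=np.load("box.npz");C=b["C"].copy();C[2]=0;M=R.from_euler('z',float(b["yaw"])).as_matrix()
for th in (1.4,1,.6,.4,.2,0): print(th,[proj(s,C+M@np.array((.069-.135*np.cos(th),y,.048+.135*np.sin(th)))).round(0).tolist() for y in(.0945,-.0945)])
h=cv2.cvtColor(s["frame"],cv2.COLOR_RGB2HSV); m=(h[...,0]<14)&(h[...,1]>90)&(h[...,2]<140); dk=s["frame"].max(2)<75
for r in range(180,310,4): print(r,"".join("L" if m[r,c] else "D" if dk[r,c] else "." for c in range(270,400,2)))
E
python3 lidchk.py
```

```text
tip px [341. 238.]
1.4 [[304.0, 221.0], [319.0, 189.0]]
1 [[334.0, 232.0], [344.0, 199.0]]
0.6 [[357.0, 254.0], [364.0, 218.0]]
0.4 [[364.0, 267.0], [370.0, 229.0]]
0.2 [[368.0, 281.0], [374.0, 241.0]]
0 [[370.0, 295.0], [375.0, 254.0]]
180 ................................DDDDDDDD.........................
184 ...............................DDDDDDDDDDD.......................
188 ..............................DDDD.DDDDDDD.......................
192 ..............................DDDD..DDDDD........................
196 ...............................DD...DDDDD........................
200 ...............................DD...DDDDD........................
204 ...............................DDDDDDDDDD........................
208 ...............................DDDDDDDDD.........................
212 ................................DDDDDDDD.........................
216 ................................DDDDDDDD.........................
220 .................................DDDDDD.....LLL..................
224 ..................................DDDD.DDLLLLLD..................
228 ...................
[... 746 characters left out ...]

272 ...................LLLLLLLLLD....D..DDDD.......DD................
276 .................LLLLLLDLDDDD.......DDD........DD................
280 .............LLLLLLLLD..DDDD.......DDDD........DD................
284 ............LLLLLL......DDDD.......DDD..........................L
288 .........................DD..DDDDDDDDD...........................
292 ................................................................L
296 ................................................................L
300 ................................................................L
304 ................................................................L
308 ................................................................L
```

The lid is following the finger and is at about 0.6 rad. Continuing down.

>>> {"op": "servo_tool", "data": {"series": "-0.006 0 0.009 0 0 0; -0.005 0 0.009 0 0 0; -0.005 0 0.01 0 0 0; -0.003 0 0.01 0 0 0; 0 0 0 0 0 0"}}

```text
clock: 12.83
ee_pos: [0.5137, 0.0069, 0.0397]
tcp_rot: [0.987, 0.159, -0.003, -0.001]
ft_force: [-0.7, 0.3, -0.6]
grip_width: -0.0006
```

>>> {"op": "servo_tool", "data": {"series": "-0.002 0 0.006 0 0 0; 0 0 0.006 0 0 0; 0 0 0.003 0 0 0; 0 0 0 0 0 0"}}

```text
clock: 13.17
ee_pos: [0.5146, 0.0064, 0.0269]
tcp_rot: [0.987, 0.159, -0.001, -0.0]
ft_force: [-0.6, -0.4, 0.2]
grip_width: -0.0002
```

```bash
python3 st.py; python3 lidchk.py | tail -33|head -31
```

```text
13.17 box [-0.0254 -0.0015  0.0269] xyaw 0.319 F [-0.6 -0.4  0.2] -0.0002478478596423638 [-0.04  0.13  2.1   0.    0.91  1.22]
180 ...............................DDDDDDDDDDDDDDDDDDDD..............
184 ...............................DDDDDDDDDDDDDDDDDDDD..............
188 ...............................DDDDDDDDDDDDDDDDDDDD..............
192 ...............................DDDDDDDDDDDDDDDDDDDD..............
196 ...............................DDDDDDDDDDDDDDDDDDDD..............
200 ................................DDDDDDDDDDDDDDDDDD...............
204 .....................................DDDDDDDD....................
208 .....................................DDDDDDDD....................
212 ....................................DDDDDDDDDD...................
216 ....................................DDD..DDDDD...................
220 ....................................DDD..DDDDD...................
224 ....................................DDD..DDDDD...................
228 ....................................DD...DDDDD...................
232 .....................................DDDDDDDD..............
[... 496 characters left out ...]

264 .................LLLLLLLLLLLLLLDLDLLLL......DLLLLLLLLL...........
268 ................LLLLLLLLLLLLLLLLLLLDLLLLLDLLLLLLLLLLLL...........
272 ......................LLLLLLLLLLLDLLLLLLLLLLLLLLLLLLD............
276 ......................LLLLLLLLLLLLLLLLLLLLLLLLLLLLL..............
280 .....................LLLLLLLLLLLLLLLLLLLLLLLLLLLLLL..............
284 ..............LLLLLLLLLLLLLLLLLLLLLLLLLLLLLLLLLLLL...............
288 .............LLLLLLLLLLLLLLLLLLLLLLLLLLLLLLLLLLLLL...............
292 ................................................................L
296 ................................................................L
300 ................................................................L
```

>>> {"op": "servo_tool", "data": {"series": "0 0 0.002 0 0 0; 0 0 0.002 0 0 0; 0 0 0 0 0 0"}}

```text
clock: 13.47
ee_pos: [0.5153, 0.0064, 0.0238]
tcp_rot: [0.987, 0.159, 0.0, 0.0]
ft_force: [-0.4, -0.8, 0.4]
grip_width: -0.0001
```

>>> {"op": "servo_tool", "data": {"series": "0 0 0.002 0 0 0; 0 0 0 0 0 0; 0 0 0 0 0 0"}}

```text
clock: 13.72
ee_pos: [0.5156, 0.0064, 0.0221]
tcp_rot: [0.987, 0.159, 0.0, 0.0]
ft_force: [-0.4, -0.7, 1.8]
grip_width: 0.0002
```

>>> {"op": "servo_tool", "data": {"series": "0 0 0.002 0 0 0; 0 0 0 0 0 0; 0 0 0 0 0 0"}}

```text
clock: 13.97
ee_pos: [0.5156, 0.0064, 0.022]
tcp_rot: [0.987, 0.159, 0.0, 0.0]
ft_force: [-5.4, -0.3, 16.0]
grip_width: -0.0002
```

Contact at 16 N with TCP z at 0.022, which puts the tip at 0.058. That is exactly the height of the shut lid's top face. I'll hold, then retract.

>>> {"op": "servo_tool", "data": {"series": "0 0 0 0 0 0; 0 0 0 0 0 0; 0 0 0 0 0 0; 0 0 0 0 0 0"}}

```text
clock: 14.3
ee_pos: [0.5156, 0.0064, 0.022]
tcp_rot: [0.987, 0.159, 0.0, 0.0]
ft_force: [-5.9, -0.1, 16.2]
grip_width: -0.0001
```

>>> {"op": "servo_tool", "data": {"series": "0 0 -0.01 0 0 0; 0 0 -0.03 0 0 0; 0 0 -0.04 0 0 0; 0 0 -0.04 0 0 0; 0 0 -0.04 0 0 0"}}

```text
clock: 14.72
ee_pos: [0.5144, 0.0064, 0.1812]
tcp_rot: [0.987, 0.159, -0.0, -0.0]
ft_force: [1.2, -0.7, 1.2]
grip_width: -0.0
```

>>> {"op": "servo_tool", "data": {"series": "0 0.036 -0.03 0 0 0; -0.02 0.036 0 0 0 0; -0.02 0.036 0 0 0 0; -0.02 0.036 0 0 0 0; -0.02 0.036 0 0 0 0"}}

```text
clock: 15.13
ee_pos: [0.4939, -0.1874, 0.2071]
tcp_rot: [0.987, 0.159, 0.001, 0.0]
ft_force: [1.0, 0.7, -0.5]
grip_width: -0.0004
```

>>> {"op": "servo_tool", "data": {"series": "-0.02 0.036 0 0 0 0; -0.02 0.036 0 0 0 0; -0.02 0.036 0 0 0 0; 0 0.036 0 0 0 0; 0 0.036 0 0 0 0"}}

```text
clock: 15.55
ee_pos: [0.4927, -0.3778, 0.2067]
tcp_rot: [0.987, 0.158, 0.0, 0.0]
ft_force: [-0.3, 0.6, 0.6]
grip_width: -0.0
```

>>> {"op": "servo_tool", "data": {"series": "0 0 0 0 0 0; 0 0 0 0 0 0; 0 0 0 0 0 0; 0 0 0 0 0 0; 0 0 0 0 0 0"}}

```text
clock: 15.97
ee_pos: [0.4937, -0.3742, 0.2067]
tcp_rot: [0.987, 0.159, 0.0, -0.0]
ft_force: [0.6, -0.3, -1.0]
grip_width: -0.0002
```

```bash
python3 st.py; python3 - <<'E'
from h import *
from rig import grab_frame
t=grab_frame("top"); s=grab_frame("side"); t2=load("top2")
a=cv2.resize(t["frame"][140:340,220:420,::-1],(400,400),interpolation=cv2.INTER_CUBIC)
b=cv2.resize(s["frame"][200:330,270:400,::-1],(400,400),interpolation=cv2.INTER_CUBIC)
bb=np.load("box.npz");C=bb["C"].copy();C[2]=0;M=R.from_euler('z',float(bb["yaw"])).as_matrix()
for th,col in((0,(255,255,0)),(.08,(255,0,255))):
  for y in(.0945,-.0945):
    u=proj(s,C+M@np.array((.069-.135*np.cos(th)+.01*np.sin(th),y,.048+.135*np.sin(th)+.01*np.cos(th)))); cv2.circle(b,(int((u[0]-270+.5)*400/130),int((u[1]-200+.5)*400/130)),2,col,-1)
cv2.imwrite("pics/c5.png",np.hstack([a,b]))
E
```

```text
15.97 box [-0.1648 -0.3563  0.2067] xyaw 0.32 F [ 0.6 -0.3 -1. ] -0.00023456439385645232 [-0.69  0.15  1.72  0.    1.27  0.56]
```

View pics/c5.png

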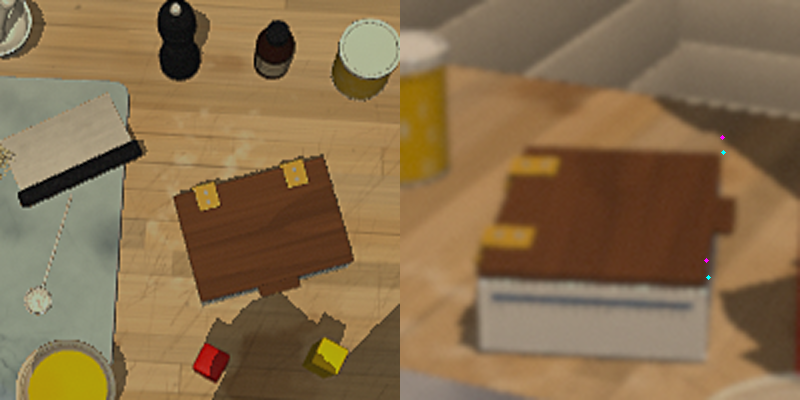

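The lid lies flat on the rim. Its free corners, at about (720,152) and (708,280), sit on the θ=0 markers, and the bystanders and look-alikes look in place. Handing in.

```bash
python3 -c "from rig import job_done; print(job_done())"
```

```text
the job is handed in; nothing more can be done
None
```

The job is handed in. The standing stick was pushed over into the middle lane, and the lid was pushed shut. It took about 16 s of the 56 s, and no verdict was reported.

**Stick:** a top view taken before closing the lid showed all three sticks flat, each in its own lane. I measured the tipped stick's centre at about x = 0 and y = −15 mm in the box frame. Its final position under the closed lid can't be seen.

**Lid:** it stopped on the rim with about 16 N on the fingertip, at the height of a shut lid. After I retracted, both free corners matched the predicted shut position in the side view. The robot was clear of everything at hand-in. By eye, the bystanders and look-alikes had not moved.

**Disagreements:**
- **Fingertip height:** with the gripper shut, the visible fingertip was about 36 mm higher than the reported TCP. My first push therefore passed over the stick without touching it. I corrected for this, and the height at which the lid made contact agreed with the correction.
- **Force reading:** it stayed near zero while the lid was turning, although 2 to 4 N was expected. I tracked the lid by camera instead.

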